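# Clear and fold back a bifold case cover

## Task

Open the blue case by folding its bifold cover: first slide the clear parts box that stands on the grey rear panel sideways, without lifting it, onto the green stand beside the case, centred in the white corner marks and square to them. Then push the half-raised yellow front panel over until it lies flat on the grey rear panel, which must end lying shut on the case. Leave the tape roll and the screwdriver alone.

Things in the scene. Friction and masses are not known exactly. Their poses are not given: they have to be found in the camera images.
- case: Blue open case, fixed, 204 (x) x 160 (y) x 50 mm high. Origin: centre of its underside; x points to its rear, y to its left. Two cover panels, each 94 x 160 x 6 mm: the grey one lies on the rear half, hinged at x = +98 mm, its top 56 mm above the bench; the yellow one is hinged to its front edge; that axis is x = 0, height 56 mm, along y.
- front_panel (a joint): Angle of the yellow front panel (black strip along its free edge) against the grey rear panel, rad: 0 = lying shut over the front half of the case, 1.57 = upright, 3.14 = folded over and flat on top of the rear panel (end stop). The hinge is stiff enough that the panel stays at any angle; about 1 to 3 N at its free edge turns it. Panel mass 0.15 kg. It starts between 0.8 and 1.25.
- rear_panel (a joint): Angle of the grey rear panel, rad: 0 = lying shut on the case (where it starts, held by its 0.3 kg weight), growing as its front edge is raised; at most 1.8.
- front_panel_edge (a point): Middle of the yellow panel's free edge, 96 mm from its hinge line; its y axis runs along the edge.
- parts_box_center (a point): Centre (half-way up) of the clear box with a white lid and cream parts in it that starts on the grey rear panel: 57 (x) x 77 (y) x 41 mm high, upright, about 0.12 kg, loose. It starts about square to the case, near the middle of the rear panel.
- green_stand: Green fixed stand left or right of the case's rear half, square to it: top 104 (x) x 120 (y) mm, 55 mm above the bench (1 mm below the rear panel's top), 4 mm from the case; white corner marks show the box's place in its middle, the box's 77 mm side along y. Origin: centre of its underside; axes as the case's; its centre lies 144 mm sideways of the case's origin and 50 mm behind it.
- grey_stand: Unmarked grey stand of the same size on the other side of the case; it stays empty.
- tape: Loose tape roll lying on the bench, 100 mm across, 25 mm high; a bystander. Origin: centre of its underside.
- driver: Loose screwdriver with a red handle on the bench, 188 mm long, 24 mm high; a bystander. Origin: centre of its underside.
Not all that is in view belongs to the job. What is shaped like the part that bears parts_box_center but pink or turquoise is not meant.

How it is judged:
By the outcome, as a careful person would: the job done as asked, in the order asked, and still so for the second after the job is handed in, with the robot touching nothing.
It also fails if it takes over 51 s, if anything falls off the work surface, if the arm or the gripper's body presses on something with over 40 N, if the wrist force passes 120 N, or if a joint passes its speed limit or range.

## Robot

A 6-joint arm with a two-finger parallel gripper is mounted at the origin on a cart in front of the work surface, level with it; the furniture and walls round the work are solid. World frame = base frame: x ahead of the robot, y to its left, z up, the work surface at z = 0. Lengths are in mm, angles in rad, forces in N, time in s.
With the tool pointing down it reaches from about 350 to 775 mm from the base axis. Payload 7.3 kg.
Tool frame: the origin (TCP) lies between the finger pads; the fingertips stand 14 mm ahead of it and the grasp point (between the pads) lies 5 mm behind it; z points along the fingers, y is the line along which they close (so a half turn about z gives the same grasp; the last joint's range is limited). The gripper opens to 92 mm and grips with 3 to 60 N. Pads are 19 mm wide; open, the fingers measure 130 mm over their backs; the gripper's body (75 mm by 190 mm) begins 47 mm behind the grasp point.
Start: joints at [1.192, 0.342, 1.524, -0, 1.275, -0.146], TCP at [121.102, 510.86, 240.741] pointing down, gripper open.
Joint ranges: [-2.53, 2.53], [-0.77, 2.02], [0.04, 2.7], [-1, 4.14], [0.28, 2.66], [-3.11, 3.11]. Speed limits (rad/s): [2.57, 2.57, 3.14, 3.14, 3.14, 3.14].

## Interface

Orientations are given as [roll, pitch, yaw] about the fixed x, y, z axes, in that order (R = Rz(yaw) Ry(pitch) Rx(roll)).
In Python, from plant import get_obs, cams, close_job gives the robot as it stands. The module is installed in compiled form; this text tells all that it offers.
- The arm moves only by the shell command python3 -m creep 'ROWS'. ROWS is JSON, a list of rows, each an object of numbers: "hand": the opening, from 0 (shut) to 1 (fully open); "tx", "ty", "tz": the shift along the tool's x, y, z in m; "spin": the turn about the tool's z in degrees. In form: [{"hand": .., "tx": .., "ty": .., "tz": .., "spin": ..}, ...]. A call has 1 to 5 rows; each row shifts and turns the commanded pose from where the row before left it, along the tool's axes as they then stand; what a row does not reach is not made up. A row lasts 1/8 s, in which the tool goes at most 62.5 mm and 10.7 degrees, less where a joint would pass 70% of its speed; a pose out of reach is approached as far as the arm can. A call is refused whole if a number of a shift passes 0.0625 or a number of a turn 10.7, either way. A call with a gripper value outside its range is refused whole. The fingers move at their own pace and stop on an object; the grip force is fixed at half the most. Time passes only in rows, so rows that do not move let the fingers close. It gives the time, the measured TCP pose, the force, the opening and the grip force at its end, in the units of the state.
- get_obs(): the state, without advancing time (a new reading comes with each control period).
- cams.capture(name): name is "scene" or "top" or "wrist"; returns a dict with "color" (480x640x3 uint8, red, green, blue), "K" (3x3 intrinsics, pixels), "R" (3x3) and "t" (3): a world point X has camera coordinates R X + t. Camera axes: x right, y down, z forward; pixel columns grow to the right and rows downward; lengths in mm; the calibration is good to about 2 mm. A picture is of the moment at which its call begins. There is no depth.
- close_job(): hands the job in; it is judged then, once.
The state is a dict: "time": time; "joint_positions": joint angles; "dq": joint speeds; "tau": joint torques, N m; "tool_pos": TCP position; "tcp_rot": TCP orientation; "contact_force": force on the tool from outside, world axes, zero at the start; "moment": the same for the moment, N m; "grip_width": finger opening in mm; "finger_force": force on a finger pad.
Only numpy, scipy, OpenCV 4.12 (cv2) and the standard library are available. Lean on these libraries where they do the work, as an engineer would, in place of code of your own. Each camera call takes 0.05 s, during which the arm holds its last target. There are 200 camera calls.

## Working session

There is one attempt and no reset: what is moved stays moved. The work goes in short steps, Python scripts to look and compute and a shell command to move; the robot and the scene stay as the last step left them, time stands still between calls to the robot, and variables do not carry over. Pictures are saved under pics/ and viewed, at most 10 in all, crops included, and the job is handed in when it is done.

```bash
mkdir -p pics; python3 - <<'E'
from plant import get_obs,cams
import cv2,pickle
o=get_obs();print(o)
d={}
for n in("scene","top"):
    c=cams.capture(n);d[n]=c;cv2.imwrite(f"pics/{n}0.png",c["color"][:,:,::-1]);print(n,c["K"].tolist(),c["R"].tolist(),c["t"].tolist())
pickle.dump(d,open("c0.pkl","wb"))
E
```

```text
{'time': 0.0, 'joint_positions': array([ 1.19199462e+00,  3.42679672e-01,  1.52502165e+00, -1.19334964e-05,
        1.27540968e+00, -1.45998584e-01]), 'dq': array([-0.00073982, -0.00070531,  0.00034262,  0.00039464,  0.00025691,
        0.00048372]), 'tau': array([ 2.37652013e-03, -4.31236947e+01, -2.44220996e+01,  7.18819303e-02,
        5.60354919e-02, -1.42009303e-04]), 'tool_pos': array([120.95481568, 510.47295369, 240.06568279]), 'tcp_rot': array([-3.14008880e+00, -2.09599153e-04,  2.90879286e+00]), 'contact_force': array([-0.39370242, -0.72533899, -0.03980557]), 'moment': array([-0.00323223, -0.02499658, -0.02082892]), 'finger_force': 0.0, 'grip_width': 91.85983940418704}
scene [[581.5725787957243, 0.0, 323.0257737588021], [0.0, 581.5725787957243, 230.4520851103839], [0.0, 0.0, 1.0]] [[-0.5876961325969536, 0.8090785676874597, -0.002264296666238206], [0.6445295611844483, 0.4664761334572327, -0.6057901135493815], [-0.4890755570358903, -0.35747991303512283, -0.7956212737769365]] [296.8242857103833, -314.59856410581745, 2101.0295236359902]
top [[622.1573402077339, 0.0, 322.1609483256604], [0.0, 622.1573402077339, 232.85845361466266], [0.0, 0.0, 1.0]] [[0.0038980973531022056, -0.9999635740923631, 0.007593110393820301], [-0.9805910277932494, -0.005310824874337438, -0.19599242676831455], [0.19602561324583262, -0.00668173836521023, -0.9805760109874269]] [-5.680713388477236, 507.304969376059, 1581.4941718994974]
```

View pics/scene0.png

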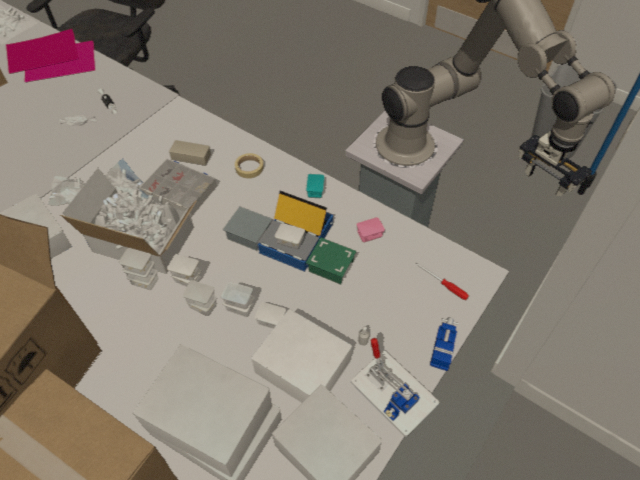

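View pics/top0.png

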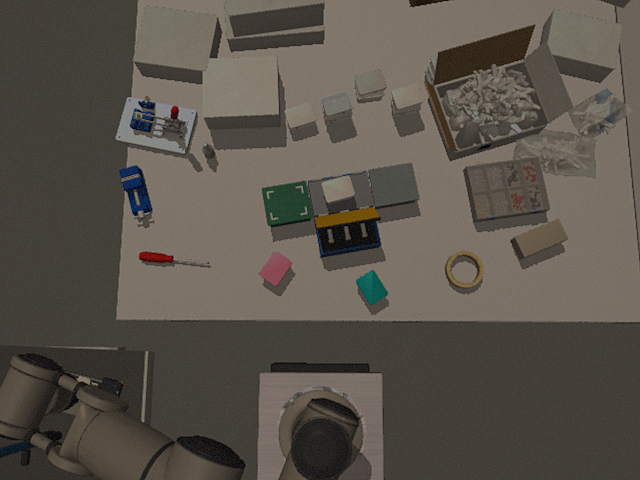

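The top view shows the case around (345,215), the green stand at (287,204) on the robot's left, the box at (338,190) and the yellow panel at (348,217). The tape is at (464,269) and the driver at (173,259). I'll enlarge both views.

```bash
python3 - <<'E'
import cv2
a=cv2.imread("pics/top0.png")[160:270,250:430];cv2.imwrite("pics/topc.png",cv2.resize(a,None,fx=4.4,fy=4.4,interpolation=cv2.INTER_CUBIC))
a=cv2.imread("pics/scene0.png")[180:290,215:375];cv2.imwrite("pics/scenec.png",cv2.resize(a,None,fx=5,fy=5,interpolation=cv2.INTER_CUBIC))
E
```

```text
(no output)
```

View pics/topc.png

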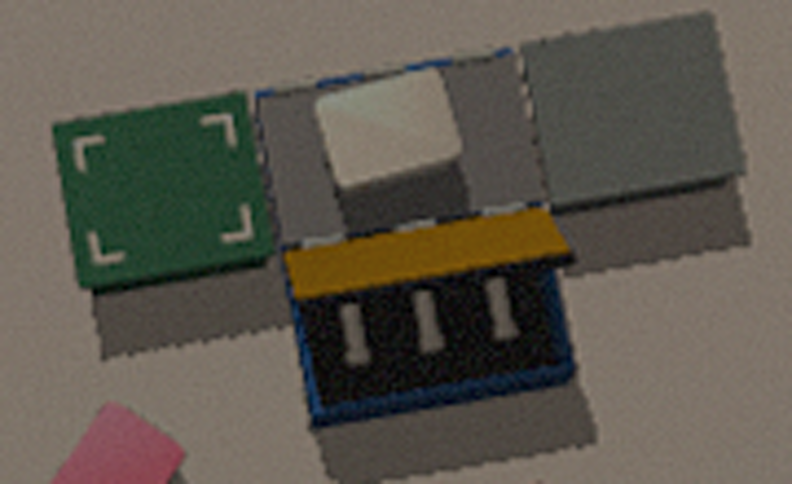

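View pics/scenec.png

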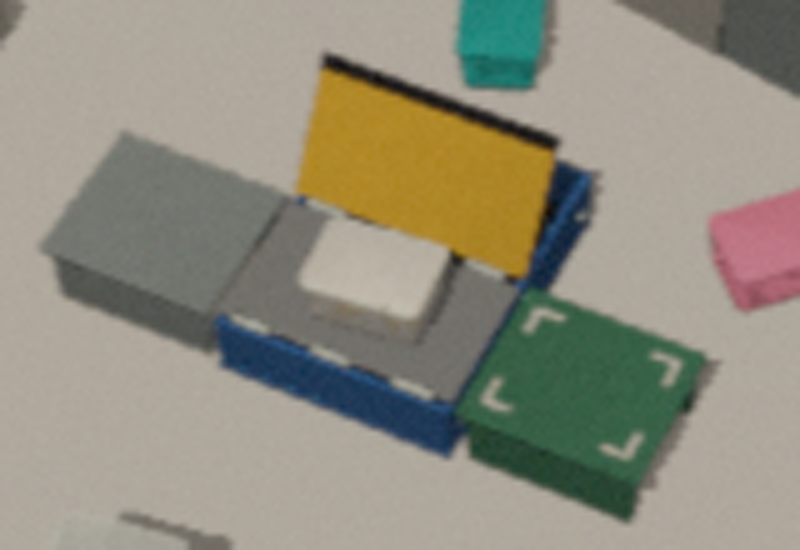

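The crops show the green stand's marks and top corners, the box lid corners and the yellow panel's free edge, all readable. Next I'll fit poses from both views.

```bash
cat > h.py <<'E'
import numpy as np,pickle
def ray(c,uv,z):
    K,R,t=c["K"],c["R"],c["t"];C=-R.T@t
    d=R.T@np.linalg.inv(K)@np.array([uv[0],uv[1],1.]);return (C+d*(z-C[2])/d[2])
def tri(c1,u1,c2,u2):
    A=[]
    for c,u in((c1,u1),(c2,u2)):
        P=c["K"]@np.c_[c["R"],c["t"]];A+=[u[0]*P[2]-P[0],u[1]*P[2]-P[1]]
    A=np.array(A);return np.linalg.lstsq(A[:,:3],-A[:,3],rcond=None)[0]
T=lambda u,v:(249.5+(u+.5)/4.4,159.5+(v+.5)/4.4)
S=lambda u,v:(214.5+(u+.5)/5,179.5+(v+.5)/5)
E
python3 - <<'E'
from h import *
np.set_printoptions(precision=1,suppress=True)
d=pickle.load(open("c0.pkl","rb"));t,s=d["top"],d["scene"]
def q(n,c,M,pts,z):
    P=np.array([ray(c,M(*p),z) for p in pts])[:,:2];e=np.roll(P,-1,0)-P
    print(n,P.mean(0),"sides",np.linalg.norm(e,axis=1),"ang",np.degrees(np.arctan2(e[:,1],e[:,0])))
q("marks T",t,T,[(75,143),(232,115),(250,240),(95,263)],55)
q("stand T",t,T,[(53,123),(245,92),(270,254),(80,283)],55)
q("gstand T",t,T,[(523,44),(712,13),(743,177),(553,208)],55)
q("gstand S",s,S,[(43,250),(124,132),(290,200),(208,315)],55)
q("box T",t,T,[(316,95),(437,68),(463,155),(342,190)],97)
q("marks S",s,S,[(482,402),(535,305),(685,357),(632,460)],55)
q("stand S",s,S,[(457,415),(528,288),(706,355),(632,485)],55)
q("box S",s,S,[(300,283),(330,220),(452,250),(412,322)],97)
a=tri(t,T(300,298),s,S(556,142));b=tri(t,T(575,263),s,S(323,58));print("free edge",a,b,np.linalg.norm(a-b))
h1=ray(t,T(285,250),56);h2=ray(t,T(548,208),56);print("hinge T",h1,h2)
h1=ray(s,S(525,278),56);h2=ray(s,S(300,196),56);print("hinge S",h1,h2)
E
```

```text
marks T [586.8  90.7] sides [96.  78.2 93.5 75.1] ang [ -79.2 -171.5   99.    10.4]
stand T [588.3  91.3] sides [117.2 101.5 114.5 100.2] ang [ -80.1 -171.    99.2   10.5]
gstand T [ 638.2 -192.2] sides [117.1 104.1 116.3 103.7] ang [ -80.  -171.1   99.8    9.4]
gstand S [ 645.1 -187.1] sides [103.4 122.1  99.7 116.6] ang [-167.9   99.     9.1  -79.3]
box T [615.2 -43.8] sides [73.3 55.  74.1 59.5] ang [ -76.6 -164.2  106.9   15. ]
marks S [589.8  92.1] sides [78.  98.2 80.8 97.4] ang [-167.7  102.7   11.7  -79. ]
stand S [593.2  92.5] sides [102.5 118.3 103.4 113.8] ang [-168.   100.8    9.5  -79.6]
box S [621.1 -39.8] sides [50.  77.6 57.8 73.2] ang [-162.3  108.8   13.1  -77.1]
free edge [503.9   8.8 135. ] [ 527.7 -149.3  126.9] 160.07826233377682
hinge T [550.1  17.3  56. ] [ 576.8 -140.1   56. ]
hinge S [549.3  19.3  56. ] [ 580.1 -132.6   56. ]
```

```bash
cat > go.py <<'E'
# usage: go.py x y z yawdeg -> tool-frame deltas to a world TCP target (tool axes after nothing / now)
import sys,numpy as np
from plant import get_obs
from scipy.spatial.transform import Rotation as Ro
o=get_obs();R=Ro.from_euler('xyz',o["tcp_rot"])
x,y,z,w=map(float,sys.argv[1:])
d=R.inv().apply(np.array([x,y,z])-o["tool_pos"])
print("t",round(o["time"],2),"pos",o["tool_pos"].round(1),"rpy",np.degrees(o["tcp_rot"]).round(1),"F",o["contact_force"].round(1),"w",round(o["grip_width"],1),"ff",round(o["finger_force"],1))
print("tool d mm",d.round(1),"spin",round(-((w-np.degrees(o["tcp_rot"][2])+180)%360-180),1),"q",o["joint_positions"].round(2))
E
python3 -m creep '[{"hand":1,"spin":-10},{"hand":1,"spin":-10},{"hand":1,"spin":-8.3},{"hand":1}]'; python3 go.py 617 -42 200 195
```

```text
t 0.1 pos [121.  510.5 240.1] rpy [-179.9   -0.   166.7] F [-0.2  0.4 -0.5] w 91.3 ff 0.0
tool d mm [-610.1 -423.1   40.6] spin -28.3 q [ 1.19  0.34  1.52  0.    1.28 -0.15]invalid input at $[0]: expected keys hand, tx, ty, tz, spin
```

```bash
python3 -m creep '[{"hand":1,"tx":0,"ty":0,"tz":0,"spin":-10},{"hand":1,"tx":0,"ty":0,"tz":0,"spin":-10},{"hand":1,"tx":0,"ty":0,"tz":0,"spin":-8.3}]'; python3 go.py 617 -42 200 195
```

```text
time: 0.48
tool_pos: [121.0, 510.6, 240.3]
tcp_rot: [-3.141, -0.001, -2.875]
contact_force: [-0.2, -0.2, 0.1]
grip_width: 91.8
finger_force: 0.0
t 0.47 pos [121.  510.6 240.3] rpy [-180.    -0.  -164.7] F [-0.2 -0.2  0.1] w 91.8 ff 0.0
tool d mm [-333.1 -663.6   40.6] spin 0.3 q [ 1.19  0.34  1.52 -0.    1.28 -0.65]
```

```bash
python3 -m creep '[{"hand":1,"tx":-0.027,"ty":-0.055,"tz":0,"spin":0},{"hand":1,"tx":-0.027,"ty":-0.055,"tz":0,"spin":0},{"hand":1,"tx":-0.027,"ty":-0.055,"tz":0,"spin":0},{"hand":1,"tx":-0.027,"ty":-0.055,"tz":0,"spin":0},{"hand":1,"tx":-0.027,"ty":-0.055,"tz":0,"spin":0}]' >/dev/null; python3 go.py 617 -42 200 195
```

```text
t 1.1 pos [323.4 278.4 240.7] rpy [ 180.    0. -165.] F [ 1.2  0.3 -0.2] w 91.6 ff 0.0
tool d mm [-200.8 -385.4   40.6] spin -0.0 q [ 0.53  0.16  1.77  0.    1.21 -1.3 ]
```

```bash
python3 -m creep '[{"hand":1,"tx":-0.027,"ty":-0.055,"tz":0,"spin":0},{"hand":1,"tx":-0.027,"ty":-0.055,"tz":0,"spin":0},{"hand":1,"tx":-0.027,"ty":-0.055,"tz":0,"spin":0},{"hand":1,"tx":-0.027,"ty":-0.055,"tz":0,"spin":0},{"hand":1,"tx":-0.027,"ty":-0.055,"tz":0,"spin":0}]' >/dev/null; python3 go.py 617 -42 200 195
```

```text
t 1.73 pos [524.9  47.4 240.5] rpy [ 180.    -0.  -165.1] F [0.2 0.7 0.3] w 92.0 ff 0.0
tool d mm [ -66.  -110.2   40.4] spin -0.1 q [-0.06  0.35  1.52  0.    1.28 -1.89]
```

```bash
python3 -m creep '[{"hand":1,"tx":-0.030,"ty":-0.052,"tz":0,"spin":0},{"hand":1,"tx":-0.030,"ty":-0.052,"tz":0,"spin":0},{"hand":1,"tx":0,"ty":0,"tz":0.030,"spin":0},{"hand":1,"tx":0,"ty":0,"tz":0,"spin":0}]' >/dev/null; python3 go.py 617 -42 82 195
python3 - <<'E'
from plant import cams
import cv2,pickle
c=cams.capture("wrist");pickle.dump(c,open("w1.pkl","wb"));cv2.imwrite("pics/w1.png",c["color"][:,:,::-1])
E
```

```text
t 2.23 pos [607.3 -36.  207.7] rpy [ 179.8   -0.3 -165.1] F [ 0.  -0.3  0.6] w 92.0 ff 0.0
tool d mm [ -8.6  -8.7 125.6] spin -0.1 q [-0.19  0.52  1.33  0.    1.3  -2.02]
```

View pics/w1.png

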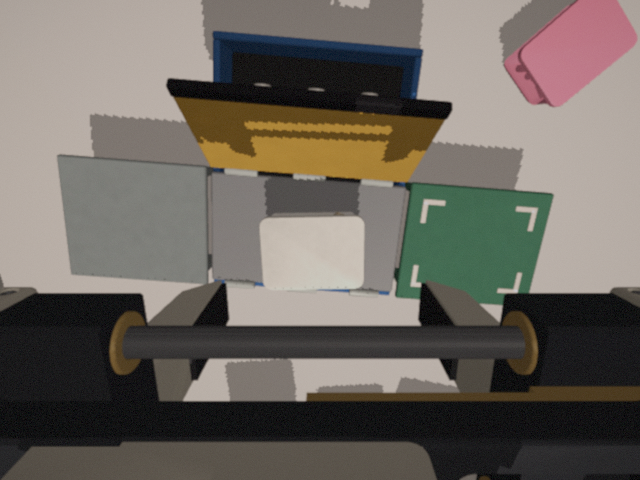

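The wrist view shows the lid corners at about (260,217), (363,216), (364,289) and (262,291). The outer mark corners are at about (423,199), (538,208), (520,294) and (411,287).

```bash
python3 - <<'E'
from h import *
np.set_printoptions(precision=1,suppress=True)
c=pickle.load(open("w1.pkl","rb"));print(-c["R"].T@c["t"])
for n,z,pts in [("box",97,[(260,217),(363,216),(364,289),(262,291)]),("marks",55,[(423,199),(538,208),(520,294),(411,287)]),("stand",55,[(410,184),(551,193),(535,304),(397,296)]),("gst",55,[(59,155),(209,168),(208,283),(72,274)])]:
    P=np.array([ray(c,p,z) for p in pts])[:,:2];e=np.roll(P,-1,0)-P
    print(n,P.mean(0),np.linalg.norm(e,axis=1),np.degrees(np.arctan2(e[:,1],e[:,0])))
E
python3 go.py 617 -42 82 195
```

```text
[535.  -54.3 352.5]
box [616.  -40.6] [74.5 57.  78.2 57.9] [ 105.5   17.4  -73.9 -166.3]
marks [588.5  94.5] [97.3 78.1 98.5 79. ] [ 100.4   12.4  -79.1 -168.5]
stand [587.   94.1] [117.6 100.5 125.5 100. ] [ 101.3   16.6  -78.7 -168. ]
gst [ 640.1 -188.1] [119.9 100.6 119.1 102.2] [ 100.     9.5  -79.2 -170.1]
t 2.27 pos [607.9 -35.6 209.6] rpy [ 179.9   -0.2 -165. ] F [ 0.2 -0.1  0.8] w 91.5 ff 0.0
tool d mm [ -7.5  -8.8 127.6] spin -0.0 q [-0.18  0.52  1.32  0.    1.3  -2.02]
```

```bash
python3 -m creep '[{"hand":1,"tx":-0.0063,"ty":-0.0078,"tz":0.040,"spin":0},{"hand":1,"tx":0,"ty":0,"tz":0.040,"spin":0},{"hand":1,"tx":0,"ty":0,"tz":0,"spin":0}]' >/dev/null; python3 go.py 616 -41.5 76 195
```

```text
t 2.65 pos [615.2 -40.7 129.3] rpy [ 179.9   -0.3 -165. ] F [ 0.  -0.5  0.9] w 91.9 ff 0.0
tool d mm [-0.8 -1.1 53.3] spin 0.0 q [-0.19  0.61  1.4   0.    1.13 -2.02]
```

```bash
python3 -m creep '[{"hand":1,"tx":-0.0005,"ty":-0.0005,"tz":0.027,"spin":0},{"hand":1,"tx":0,"ty":0,"tz":0.026,"spin":0},{"hand":1,"tx":0,"ty":0,"tz":0,"spin":0}]' ; python3 go.py 616 -41.5 76 195; python3 -m creep '[{"hand":0.8,"tx":0,"ty":0,"tz":0,"spin":0},{"hand":0.8,"tx":0,"ty":0,"tz":0,"spin":0},{"hand":0.8,"tx":0,"ty":0,"tz":0,"spin":0},{"hand":0.8,"tx":0,"ty":0,"tz":0,"spin":0}]';python3 go.py 616 -41.5 76 195
```

```text
time: 3.02
tool_pos: [617.4, -41.5, 78.7]
tcp_rot: [3.141, -0.0, -2.88]
contact_force: [0.2, 0.6, 0.6]
grip_width: 91.8
finger_force: 0.0
t 3.02 pos [617.4 -41.5  78.7] rpy [ 180.   -0. -165.] F [0.2 0.6 0.6] w 91.8 ff 0.0
tool d mm [1.4 0.4 2.7] spin 0.0 q [-0.19  0.67  1.45  0.    1.02 -2.02]
time: 3.52
tool_pos: [618.6, -42.1, 79.8]
tcp_rot: [-3.14, 0.003, -2.88]
contact_force: [-0.9, 2.5, 7.4]
grip_width: 76.7
finger_force: 30.0
t 3.52 pos [618.6 -42.1  79.8] rpy [-179.9    0.2 -165. ] F [-0.9  2.5  7.4] w 76.7 ff 30.0
tool d mm [2.3 1.2 3.8] spin -0.0 q [-0.19  0.67  1.45  0.    1.02 -2.02]
```

```bash
python3 -m creep '[{"hand":0.8,"tx":0,"ty":0,"tz":0,"spin":2.4},{"hand":0.8,"tx":0,"ty":0,"tz":0,"spin":2.3},{"hand":0.8,"tx":0,"ty":0.015,"tz":0,"spin":0},{"hand":0.8,"tx":0,"ty":0.02,"tz":0,"spin":0}]' ; python3 go.py 590.7 93.4 79 190.3; python3 -m creep '[{"hand":0.8,"tx":0.001,"ty":0.02,"tz":0,"spin":0},{"hand":0.8,"tx":0.001,"ty":0.02,"tz":0,"spin":0},{"hand":0.8,"tx":0.001,"ty":0.02,"tz":0,"spin":0},{"hand":0.8,"tx":0,"ty":0.02,"tz":0,"spin":0},{"hand":0.8,"tx":0,"ty":0,"tz":0,"spin":0}]';python3 go.py 590.7 93.4 79 190.3
```

```text
time: 4.03
tool_pos: [612.9, -8.7, 79.9]
tcp_rot: [-3.139, 0.004, -2.964]
contact_force: [1.4, -4.1, 5.3]
grip_width: 76.7
finger_force: 29.9
t 4.03 pos [612.9  -8.7  79.9] rpy [-179.8    0.3 -169.8] F [ 1.4 -4.1  5.3] w 76.7 ff 29.9
tool d mm [  3.7 104.5   0.6] spin -0.1 q [-0.14  0.66  1.47 -0.    1.01 -1.89]
time: 4.65
tool_pos: [594.3, 72.2, 78.9]
tcp_rot: [3.141, 0.002, -2.961]
contact_force: [-0.5, 3.0, 5.5]
grip_width: 77.0
finger_force: 29.9
t 4.65 pos [594.3  72.2  78.9] rpy [ 1.799e+02  1.000e-01 -1.696e+02] F [-0.5  3.   5.5] w 77.0 ff 29.9
tool d mm [-0.3 21.5 -0. ] spin 0.1 q [-0.01  0.64  1.51  0.    0.99 -1.76]
```

```bash
python3 -m creep '[{"hand":0.8,"tx":0,"ty":0.015,"tz":0,"spin":0},{"hand":0.8,"tx":0,"ty":0.0065,"tz":0,"spin":0},{"hand":0.8,"tx":0,"ty":0,"tz":0,"spin":0},{"hand":0.8,"tx":0,"ty":0,"tz":0,"spin":0}]' ; python3 go.py 590.7 93.4 79 190.3
python3 - <<'E'
from plant import cams
import cv2,pickle,numpy as np
c=cams.capture("wrist");pickle.dump(c,open("w2.pkl","wb"));cv2.imwrite("pics/w2.png",c["color"][:,:,::-1])
E
```

```text
time: 5.15
tool_pos: [591.1, 91.9, 78.9]
tcp_rot: [3.142, 0.002, -2.963]
contact_force: [-0.8, 2.8, 6.0]
grip_width: 76.9
finger_force: 30.0
t 5.15 pos [591.1  91.9  78.9] rpy [ 1.800e+02  1.000e-01 -1.697e+02] F [-0.8  2.8  6. ] w 76.9 ff 30.0
tool d mm [ 0.1  1.6 -0.1] spin -0.0 q [ 0.03  0.64  1.52  0.    0.99 -1.72]
```

View pics/w2.png

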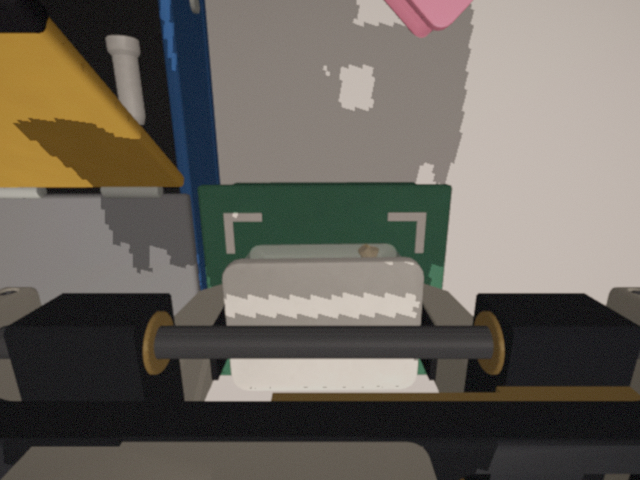

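The stand's front edge is at row 184, level with the box's base edge at row 246, so the box is square. The marks are at columns 224 and 426 (row 213). The lid runs from about (224..421, 259) to (230..417, 388).

```bash
python3 - <<'E'
from h import *
np.set_printoptions(precision=1,suppress=True)
c=pickle.load(open("w2.pkl","rb"))
a=np.radians(10.3);ux=np.array([np.cos(a),np.sin(a),0]);uy=np.array([-np.sin(a),np.cos(a),0])
o=np.array([588.5,93,0])
f=lambda n,p,z:print(n,(lambda r:(np.round((r-o)@ux,1),np.round((r-o)@uy,1)))(ray(c,p,z)))
for n,p,z in [("mark L",(224,213),55),("mark R",(426,213),55),("stand fL",(199,185),55),("stand fR",(450,185),55),("base fL",(250,246),55),("base fR",(397,246),55),("lid f",(322,259),97),("lid b",(322,388),97),("lid l",(224,285),97),("lid r",(421,285),97),("lid bl",(231,375),97),("lid br",(417,375),97)]:f(n,p,z)
E
```

```text
mark L (np.float64(-38.8), np.float64(-47.6))
mark R (np.float64(-38.8), np.float64(48.5))
stand fL (np.float64(-52.0), np.float64(-58.2))
stand fR (np.float64(-52.0), np.float64(58.6))
base fL (np.float64(-22.4), np.float64(-36.1))
base fR (np.float64(-22.4), np.float64(35.6))
lid f (np.float64(-30.1), np.float64(-0.8))
lid b (np.float64(26.3), np.float64(-0.9))
lid l (np.float64(-19.7), np.float64(-37.9))
lid r (np.float64(-19.7), np.float64(36.6))
lid bl (np.float64(20.1), np.float64(-38.1))
lid br (np.float64(20.0), np.float64(38.0))
```

```bash
python3 -m creep '[{"hand":0.8,"tx":-0.002,"ty":0.001,"tz":0,"spin":0},{"hand":0.8,"tx":0,"ty":0,"tz":0,"spin":0},{"hand":0.8,"tx":0,"ty":0,"tz":0,"spin":0},{"hand":1,"tx":0,"ty":0,"tz":0,"spin":0},{"hand":1,"tx":0,"ty":0,"tz":0,"spin":0}]' ; python3 -m creep '[{"hand":1,"tx":0,"ty":0,"tz":0,"spin":0},{"hand":1,"tx":0,"ty":0,"tz":0,"spin":0},{"hand":1,"tx":0,"ty":0,"tz":-0.03,"spin":0},{"hand":1,"tx":0,"ty":0,"tz":-0.05,"spin":0},{"hand":1,"tx":0,"ty":0,"tz":-0.06,"spin":0}]'; python3 -m creep '[{"hand":0,"tx":0.04,"ty":-0.02,"tz":-0.02,"spin":0},{"hand":0,"tx":0.06,"ty":0,"tz":0,"spin":0},{"hand":0,"tx":0,"ty":0,"tz":0,"spin":0}]'
python3 - <<'E'
from plant import cams
import cv2,pickle,numpy as np
c=cams.capture("wrist");pickle.dump(c,open("w3.pkl","wb"));cv2.imwrite("pics/w3.png",c["color"][:,:,::-1])
E
```

```text
time: 5.82
tool_pos: [591.9, 92.9, 77.5]
tcp_rot: [3.141, -0.0, -2.963]
contact_force: [-0.5, -0.9, -0.1]
grip_width: 90.2
finger_force: 0.0
time: 6.45
tool_pos: [591.3, 93.1, 218.2]
tcp_rot: [3.141, -0.003, -2.962]
contact_force: [0.8, 0.5, -0.2]
grip_width: 91.8
finger_force: 0.0
time: 6.82
tool_pos: [492.4, 55.4, 237.1]
tcp_rot: [3.14, -0.005, -2.963]
contact_force: [1.2, -0.4, -0.8]
grip_width: 66.4
finger_force: 0.0
```

View pics/w3.png

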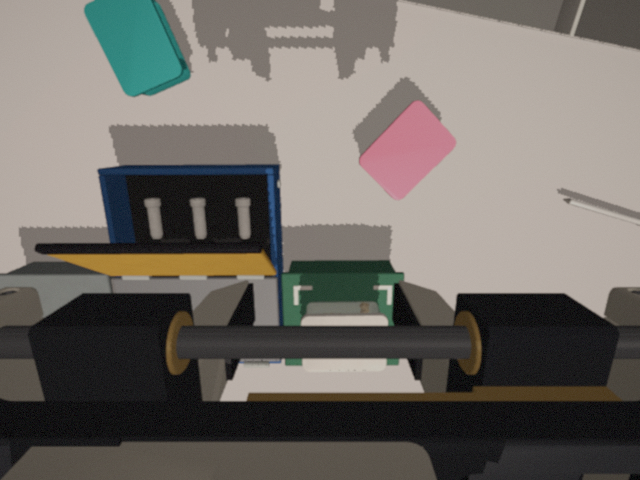

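The box stands inside the marks. Next I'll move, fingers closed, to in front of the raised panel.

```bash
python3 go.py 471.7 -74.8 132 190.2;python3 -m creep '[{"hand":0,"tx":0.022,"ty":-0.05,"tz":0,"spin":0},{"hand":0,"tx":0.021,"ty":-0.055,"tz":0,"spin":0},{"hand":0,"tx":0,"ty":-0.018,"tz":0.02,"spin":0},{"hand":0,"tx":0,"ty":0,"tz":0.02,"spin":0},{"hand":0,"tx":0,"ty":0,"tz":0,"spin":0}]';python3 go.py 471.7 -74.8 132 190.2
python3 - <<'E'
from plant import cams
import cv2,numpy as np,pickle
d={}
t=cams.capture("top");s=cams.capture("scene");pickle.dump({"top":t,"scene":s},open("c4.pkl","wb"))
a=cv2.resize(t["color"][160:270,250:430],None,fx=2.5,fy=2.5,interpolation=2);b=cv2.resize(s["color"][170:290,215:375],None,fx=5,fy=5,interpolation=2)[:,:,:]
im=np.zeros((600,800,3),np.uint8);b=cv2.resize(b,(440,330));im[:275,:450]=a;im[270:600,360:800]=b
g=cv2.resize(t["color"][175:230,260:350],None,fx=3.8,fy=3.8,interpolation=2);im[300:509,10:352]=g
cv2.imwrite("pics/m4.png",im[:,:,::-1])
E
```

```text
t 6.88 pos [495.5  55.5 238. ] rpy [ 180.    -0.  -169.8] F [ 0.3 -0.3  1.2] w 62.3 ff 0.0
tool d mm [  46.6 -124.   106. ] spin 0.0 q [-0.04  0.3   1.6   0.    1.25 -1.79]
time: 7.5
tool_pos: [477.1, -73.3, 196.6]
tcp_rot: [3.14, -0.002, -2.963]
contact_force: [0.2, 0.0, -0.4]
grip_width: 12.4
finger_force: 0.0
t 7.5 pos [477.1 -73.3 196.6] rpy [ 1.799e+02 -1.000e-01 -1.698e+02] F [ 0.2  0.  -0.4] w 12.4 ff 0.0
tool d mm [ 5.5 -0.6 64.6] spin 0.0 q [-0.31  0.31  1.7   0.    1.13 -2.06]
```

View pics/m4.png

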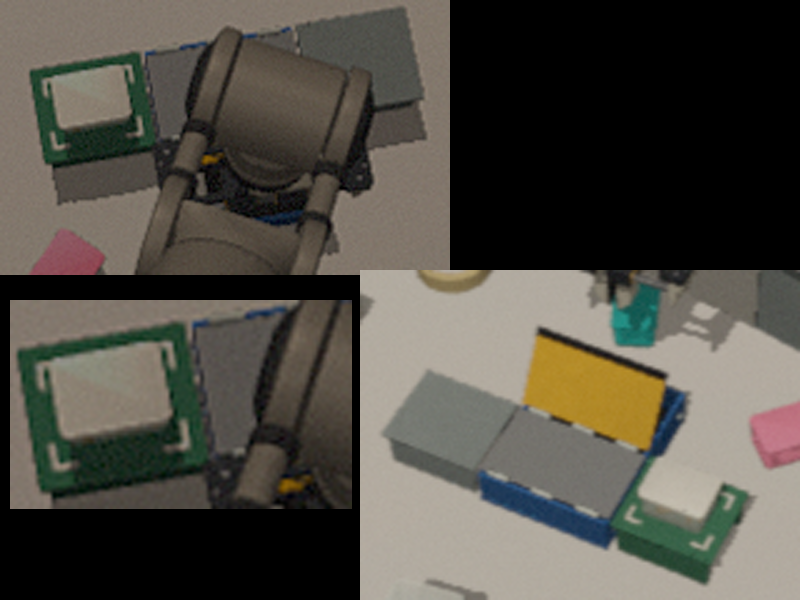

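The box is inside the marks and square, and the panel still stands. The hand is in front of the panel, so I'll lower it and push.

```bash
python3 -m creep '[{"hand":0,"tx":0.003,"ty":0,"tz":0.033,"spin":0},{"hand":0,"tx":0,"ty":0,"tz":0.033,"spin":0},{"hand":0,"tx":0,"ty":0,"tz":0,"spin":0},{"hand":0,"tx":0,"ty":0,"tz":0,"spin":0}]'; python3 -m creep '[{"hand":0,"tx":-0.012,"ty":0,"tz":0,"spin":0},{"hand":0,"tx":-0.012,"ty":0,"tz":0,"spin":0},{"hand":0,"tx":-0.012,"ty":0,"tz":0,"spin":0},{"hand":0,"tx":-0.012,"ty":0,"tz":0,"spin":0},{"hand":0,"tx":0,"ty":0,"tz":0,"spin":0}]';python3 go.py 565.2 -58 132 190.2
```

```text
time: 8.1
tool_pos: [475.0, -73.7, 133.2]
tcp_rot: [-3.14, 0.002, -2.962]
contact_force: [-0.2, -0.3, -0.1]
grip_width: 0.3
finger_force: 0.0
time: 8.72
tool_pos: [522.2, -64.8, 131.5]
tcp_rot: [-3.141, 0.001, -2.962]
contact_force: [-0.2, 0.3, 0.0]
grip_width: 0.5
finger_force: 0.0
t 8.72 pos [522.2 -64.8 131.5] rpy [-1.800e+02  1.000e-01 -1.697e+02] F [-0.2  0.3  0. ] w 0.5 ff 0.0
tool d mm [-43.5  -1.   -0.4] spin 0.1 q [-0.27  0.46  1.67  0.    1.01 -2.02]
```

```bash
cat > yel.py <<'E'
import numpy as np,pickle
from plant import cams
def m(c):
    a=c["color"].astype(int)[180:290,215:375];k=(a[...,0]>120)&(a[...,0]-a[...,2]>70)&(a[...,1]>80)
    v,u=np.nonzero(k);return k.sum(),(u.min()+215,u.max()+215,v.min()+180,v.max()+180) if k.sum() else None
print("start",m(pickle.load(open("c0.pkl","rb"))["scene"]))
print("now",m(cams.capture("scene")))
E
python3 yel.py
```

```text
start (np.int64(1257), (np.int64(274), np.int64(325), np.int64(194), np.int64(234)))
now (np.int64(1050), (np.int64(274), np.int64(322), np.int64(197), np.int64(234)))
```

```bash
python3 -m creep '[{"hand":0,"tx":-0.012,"ty":0,"tz":0,"spin":0},{"hand":0,"tx":-0.012,"ty":0,"tz":0,"spin":0},{"hand":0,"tx":-0.01,"ty":0,"tz":0,"spin":0}]';python3 yel.py; python3 -m creep '[{"hand":0,"tx":-0.012,"ty":0,"tz":0.002,"spin":0},{"hand":0,"tx":-0.012,"ty":0,"tz":0.004,"spin":0}]';python3 yel.py;python3 go.py 565.2 -58 132 190.2
```

```text
time: 9.15
tool_pos: [555.4, -58.9, 131.8]
tcp_rot: [-3.142, 0.0, -2.962]
contact_force: [-1.7, -0.4, 2.2]
grip_width: 0.5
finger_force: 1.1
start (np.int64(1257), (np.int64(274), np.int64(325), np.int64(194), np.int64(234)))
now (np.int64(594), (np.int64(271), np.int64(318), np.int64(204), np.int64(234)))
time: 9.45
tool_pos: [579.1, -54.6, 125.8]
tcp_rot: [-3.142, 0.001, -2.963]
contact_force: [-1.2, -0.1, 0.9]
grip_width: 0.2
finger_force: 0.9
start (np.int64(1257), (np.int64(274), np.int64(325), np.int64(194), np.int64(234)))
now (np.int64(1), (np.int64(303), np.int64(303), np.int64(198), np.int64(198)))
t 9.5 pos [580.2 -54.4 125.1] rpy [-1.800e+02  1.000e-01 -1.697e+02] F [-1.5  1.3  0.1] w 0.5 ff 0.3
tool d mm [15.4 -0.9 -7. ] spin 0.1 q [-0.23  0.56  1.52  0.    1.07 -1.98]
```

```bash
python3 -m creep '[{"hand":0,"tx":-0.01,"ty":0,"tz":0.006,"spin":0},{"hand":0,"tx":-0.01,"ty":0,"tz":0.007,"spin":0},{"hand":0,"tx":-0.009,"ty":0,"tz":0.009,"spin":0},{"hand":0,"tx":-0.008,"ty":0,"tz":0.009,"spin":0}]';python3 go.py 565.2 -58 132 190.2;python3 -m creep '[{"hand":0,"tx":-0.005,"ty":0,"tz":0.007,"spin":0},{"hand":0,"tx":-0.003,"ty":0,"tz":0.006,"spin":0},{"hand":0,"tx":0,"ty":0,"tz":0,"spin":0}]';python3 go.py 565.2 -58 132 190.2
```

```text
time: 10.0
tool_pos: [614.9, -48.0, 93.7]
tcp_rot: [3.141, -0.0, -2.962]
contact_force: [-0.9, -0.8, 0.7]
grip_width: 0.3
finger_force: 0.5
t 10.0 pos [614.9 -48.   93.7] rpy [ 180.    -0.  -169.7] F [-0.9 -0.8  0.7] w 0.3 ff 0.5
tool d mm [ 50.7  -0.9 -38.2] spin 0.1 q [-0.2   0.65  1.44  0.    1.05 -1.95]
time: 10.38
tool_pos: [622.3, -46.7, 81.1]
tcp_rot: [3.141, -0.001, -2.963]
contact_force: [-0.2, 0.0, -0.4]
grip_width: 0.2
finger_force: 0.0
t 10.38 pos [622.3 -46.7  81.1] rpy [ 180.    -0.  -169.7] F [-0.2  0.  -0.4] w 0.2 ff 0.0
tool d mm [ 58.3  -1.  -50.9] spin 0.1 q [-0.2   0.67  1.43  0.    1.04 -1.95]
```

```bash
python3 -m creep '[{"hand":0,"tx":-0.01,"ty":0,"tz":0,"spin":0},{"hand":0,"tx":-0.005,"ty":0,"tz":0.003,"spin":0},{"hand":0,"tx":0,"ty":0,"tz":0.003,"spin":0},{"hand":0,"tx":0,"ty":0,"tz":0,"spin":0}]';python3 -m creep '[{"hand":0,"tx":0,"ty":0,"tz":0.002,"spin":0},{"hand":0,"tx":0,"ty":0,"tz":0.002,"spin":0},{"hand":0,"tx":0,"ty":0,"tz":0,"spin":0}]'
```

```text
time: 10.88
tool_pos: [637.9, -44.0, 76.3]
tcp_rot: [-3.141, 0.002, -2.962]
contact_force: [2.5, 0.1, 3.1]
grip_width: 0.4
finger_force: 1.5
time: 11.25
tool_pos: [638.0, -44.0, 75.8]
tcp_rot: [-3.14, 0.004, -2.962]
contact_force: [-7.8, 1.6, 24.4]
grip_width: 0.1
finger_force: 12.3
```

The tip stopped at z ≈ 62 with rising force, so the panel is flat. Next I'll retract and check.

```bash
python3 -m creep '[{"hand":0,"tx":0,"ty":0,"tz":-0.02,"spin":0},{"hand":0,"tx":0,"ty":0,"tz":-0.06,"spin":0},{"hand":0,"tx":0,"ty":0,"tz":-0.06,"spin":0},{"hand":0,"tx":0.05,"ty":0,"tz":-0.03,"spin":0},{"hand":0,"tx":0.06,"ty":0,"tz":0,"spin":0}]' >/dev/null;python3 -m creep '[{"hand":0,"tx":0.06,"ty":0.01,"tz":0,"spin":0},{"hand":0,"tx":0.03,"ty":0.055,"tz":0,"spin":0},{"hand":0,"tx":0.02,"ty":0.06,"tz":0,"spin":0},{"hand":0,"tx":0.02,"ty":0.06,"tz":0,"spin":0},{"hand":0,"tx":0,"ty":0.06,"tz":0,"spin":0}]'; python3 -m creep '[{"hand":0,"tx":0,"ty":0.06,"tz":0,"spin":0},{"hand":0,"tx":0,"ty":0.06,"tz":0,"spin":0},{"hand":0,"tx":0,"ty":0,"tz":0,"spin":0},{"hand":0,"tx":0,"ty":0,"tz":0,"spin":0}]'
python3 - <<'E'
from plant import cams
import cv2,numpy as np,pickle
t=cams.capture("top");s=cams.capture("scene");pickle.dump({"top":t,"scene":s},open("c5.pkl","wb"))
a=cv2.resize(t["color"][165:260,255:425],(510,285),interpolation=2);b=cv2.resize(s["color"][200:285,220:365],(522,306),interpolation=2)
im=np.zeros((600,522,3),np.uint8);im[:285,:510]=a;im[290:596,:]=b
cv2.imwrite("pics/m5.png",im[:,:,::-1])
E
```

```text
time: 12.5
tool_pos: [356.3, 153.9, 241.8]
tcp_rot: [-3.141, 0.0, -2.964]
contact_force: [1.7, 1.0, -0.4]
grip_width: 0.6
finger_force: 0.0
time: 13.0
tool_pos: [336.4, 270.6, 241.4]
tcp_rot: [-3.141, -0.001, -2.961]
contact_force: [-0.2, -0.1, -0.5]
grip_width: 0.1
finger_force: 0.0
```

View pics/m5.png

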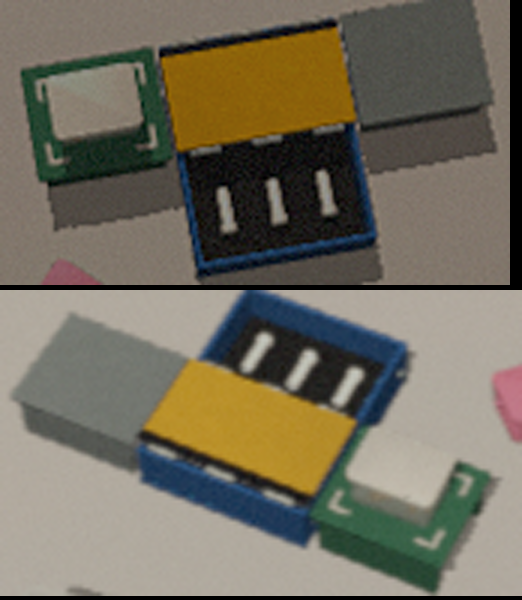

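The yellow panel lies flat on the rear half and the box is on the stand. One numeric check of the box against the marks.

```bash
python3 - <<'E'
from h import *
np.set_printoptions(precision=1,suppress=True)
d=pickle.load(open("c5.pkl","rb"))
T=lambda u,v:(254.5+(u+.5)/3,164.5+(v+.5)/3); S=lambda u,v:(219.5+(u+.5)/3.6,199.5+(v-290+.5)/3.6)
for n,c,M,z,p in [("box T",d["top"],T,97,[(45,80),(139,65),(145,125),(55,141)]),("marks T",d["top"],T,55,[(38,82),(154,62),(158,147),(49,164)]),
 ("box S",d["scene"],S,97,[(347,478),(373,430),(460,463),(433,512)]),("marks S",d["scene"],S,55,[(330,510),(366,443),(473,476),(438,547)])]:
    P=np.array([ray(c,M(*q),z) for q in p])[:,:2];e=np.roll(P,-1,0)-P
    print(n,P.mean(0),np.linalg.norm(e,axis=1),np.degrees(np.arctan2(e[:,1],e[:,0])))
E
```

```text
box T [586.6  88.6] [81.8 53.4 78.1 54.6] [ -80.3 -173.9  100.7   10.2]
marks T [587.6  87.4] [103.9  77.3  96.5  74.9] [ -79.5 -176.9   99.4    8.6]
box S [596.2  97.4] [52.6 78.2 53.2 76.6] [-167.6  100.7   10.6  -79.8]
marks S [591.4  93. ] [74.4 95.6 76.9 95.5] [-167.4  105.    12.6  -76.5]
```

The two outside views disagree by a few mm, so I'll take one clean wrist look.

```bash
python3 -m creep '[{"hand":0,"tx":-0.04,"ty":-0.045,"tz":-0.01,"spin":0},{"hand":0,"tx":-0.04,"ty":-0.045,"tz":-0.01,"spin":0},{"hand":0,"tx":-0.04,"ty":-0.045,"tz":-0.01,"spin":0},{"hand":0,"tx":-0.045,"ty":-0.0,"tz":0,"spin":0},{"hand":0,"tx":0,"ty":0,"tz":0,"spin":0}]' >/dev/null; python3 go.py 555 85 250 190.2
```

```text
t 13.72 pos [525.5 164.9 270.7] rpy [-180.   -0. -170.] F [0.2 0.4 0.1] w 0.9 ff 0.0
tool d mm [-15.2 -83.8  20.7] spin -0.2 q [ 0.16  0.37  1.4  -0.    1.37 -1.58]
```

```bash
python3 -m creep '[{"hand":0.9,"tx":-0.008,"ty":-0.042,"tz":0.01,"spin":0},{"hand":0.9,"tx":-0.007,"ty":-0.042,"tz":0.01,"spin":0},{"hand":0.9,"tx":0,"ty":0,"tz":0,"spin":0},{"hand":0.9,"tx":0,"ty":0,"tz":0,"spin":0},{"hand":0.9,"tx":0,"ty":0,"tz":0,"spin":0}]' >/dev/null; python3 - <<'E'
from plant import cams
import cv2,pickle
c=cams.capture("wrist");pickle.dump(c,open("w6.pkl","wb"))
K,R,t=c["K"],c["R"],c["t"]
p=K@(R@[588.5,92.5,70]+t);u,v=(p[:2]/p[2]).astype(int);u0=max(u-100,0);v0=max(v-75,0);print(u,v,u0,v0)
cv2.imwrite("pics/w6.png",cv2.resize(c["color"][v0:v0+150,u0:u0+200],None,fx=4,fy=4,interpolation=2)[:,:,::-1])
E
```

```text
319 259 219 184
```

View pics/w6.png

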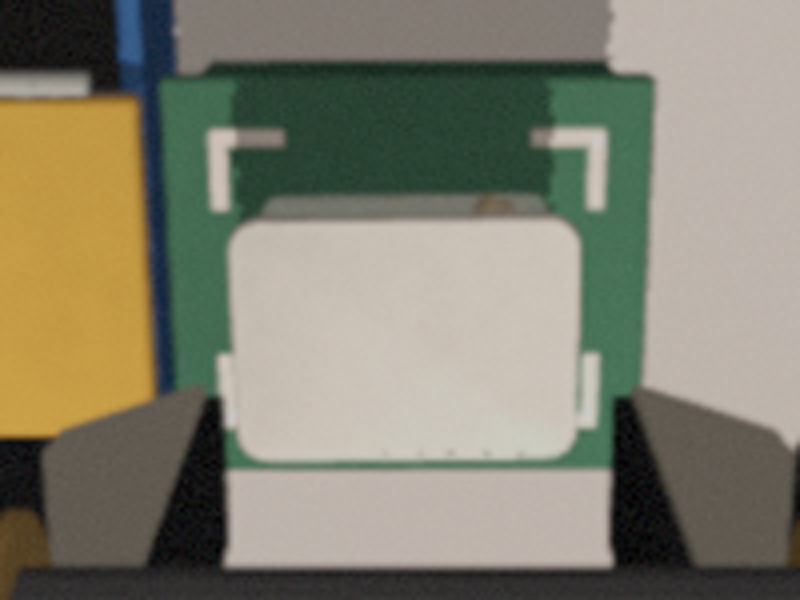

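The marks' front outer corners are at (207,128) and (608,128), with their rear ends at row 429. The lid spans columns 229–580 and rows 216–461, and the stand's edges are at rows 78 and 468.

```bash
python3 - <<'E'
from h import *
c=pickle.load(open("w6.pkl","rb"))
a=np.radians(10.3);ux=np.array([np.cos(a),np.sin(a),0]);uy=np.array([-np.sin(a),np.cos(a),0]);o=np.array([588.5,93,0])
for n,p,z in [("st fl",(160,78),55),("st fr",(654,77),55),("st b",(420,468),55),("mfl",(207,128),55),("mfr",(608,128),55),("mbl",(219,429),55),("mbr",(598,429),55),("lid f l",(260,217),97),("lid f r",(550,215),97),("lid b l",(260,461),97),("lid b r",(550,459),97),("l",(229,270),97),("r",(581,270),97),("l2",(236,430),97),("r2",(578,430),97)]:
    r=ray(c,(218.5+c["K"][0,0]*0+(p[0]+.5)/4+0,183.5+(p[1]+.5)/4),z)-o;print(n,round(r@ux,1),round(r@uy,1))
E
```

```text
st fl -51.6 -59.1
st fr -51.9 59.2
st b 50.5 3.2
mfl -39.4 -48.4
mfr -39.5 48.6
mbl 39.5 -48.5
mbr 39.5 49.0
lid f l -28.7 -31.4
lid f r -29.2 31.2
lid b l 28.8 -33.1
lid b r 28.2 32.7
l -16.7 -38.5
r -16.8 38.3
l2 21.2 -38.3
r2 21.1 38.8
```

```bash
python3 -c "
from plant import close_job
print(close_job())"
```

```text
the job is handed in; nothing more can be done
None
```

The job is done and handed in at about 14.5 s: the box slid onto the green stand, within about 0.5 mm of the marks' centre and square to them, and the yellow panel lies flat on the shut grey panel, with the tape roll and screwdriver not touched.

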